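# Tip a rock sample into the sieve and tare the pan

### The arm

A 6-joint arm with a two-finger parallel gripper is mounted at the origin on the work surface. World frame = base frame: x ahead of the robot, y to its left, z up, the work surface at z = 0. Lengths are in m, angles in rad, forces in N, time in s.
With the tool pointing down it reaches from about 0.3 to 0.85 m from the base axis. Payload 5.4 kg.
Tool frame: the origin (TCP) lies midway between the tips of the shut fingers; the grasp point (between the pads) lies 19 mm behind it (arm.hold_point_z is the distance from the TCP to the grasp point, in m); z points along the fingers, y is the direction in which the jaws open and shut (so a half turn about z gives the same grasp; the last joint's range is limited). The gripper opens to 85 mm and grips with 20 to 120 N. Pads are 22 mm wide; open, the fingers measure 114 mm over their backs; the gripper's body (76 mm by 85 mm) begins 54 mm behind the grasp point. The pads swing forward as they close: fully open they stand 13 mm farther back than shut.
Start: joints at [-1.449, 0.158, 1.597, -0, 1.386, -0.21], TCP at [0.187, -0.544, 0.231] pointing down, gripper open.
Joint ranges: [-2.91, 2.91], [-0.94, 2.29], [0.18, 2.7], [-1.29, 4.43], [0.17, 2.64], [-3, 3]. Speed limits (rad/s): [2.57, 2.57, 3.14, 3.14, 3.14, 3.14].

### API

Orientations are given as a 3x3 rotation matrix whose columns are the frame's x, y, z axes.
In Python, from workcell import arm, viewer, ticket, spotter gives the robot as it stands.
- The arm moves only by the tool servo_tool, never from a script. Its argument "series" is a list of rows, each a list of 5 numbers: the shift along the tool's x, y, z in m, then the turn about the tool's z in rad, then the opening in per cent of the stroke, from 0 (shut) to 100 (fully open). In form: [[x, y, z, roll, claw], ...]. A call has 1 to 12 rows; each row is the pose to reach, as a shift and turn from the pose measured when the call began, along the tool's axes at that moment; what a row does not reach only later rows make up. A row lasts 1/12 s, in which the tool goes at most 41.7 mm and 7.16 degrees, less where a joint would pass 70% of its speed; a pose out of reach is approached as far as the arm can. A call with a gripper value outside its range is refused whole. The fingers move at their own pace and stop on an object; "squeeze" is the grip in N (left out, the last holds). Time passes only in rows, so rows that repeat a pose let the fingers close. It gives the time, the measured TCP pose, the force and the opening at its end, in the units of the state.
- arm.get_obs(): the state, without advancing time (a new reading comes with each control period).
- viewer.capture(name): name is "scene" or "top"; returns a dict with "color" (384x512x3 uint8, red, green, blue), "camera_matrix" (3x3 intrinsics, pixels), "eye" and "orientation" of the camera in the world. Camera axes: x right, y up, looking along -z (the intrinsics and any distortion apply to the point x, -y, -z); pixel columns grow to the right and rows downward; lengths in m; the calibration is good to about 2 mm. A picture is of the moment at which its call begins. There is no depth.
- ticket.hand_in(): hands the job in, once; it reports no verdict.
Trained networks look in a picture, given as the dict that the camera call returned (one of the last four; its "shot" number tells which), for a name from the list of things; names that differ only in an ending like _2 or _b are one class to them, and where a whole thing is asked for, a point or a joint stands for the part that bears it (a point fixed in the world has none). Each returns a list of dicts, best first, with "score" (0 to 1); they miss things now and then, are a little off and sometimes report something else, mostly with a low value. They report only what shows in the picture. A call takes as long as a camera call. They do not tell look-alikes from the thing itself.
- spotter.boxes_of(picture, label): "box" ([left, top, right, bottom] in pixels, round what is visible of it).
The state is a dict: "t": time; "q": joint angles; "qvel": joint speeds; "joint_torque": joint torques, N m; "tool_pos": TCP position; "ee_rot": TCP orientation; "contact_force": force on the tool from outside, world axes, zero at the start; "ft_torque": the same for the moment, N m; "grip_width": finger opening in m.
Only numpy, scipy, OpenCV 4.12 (cv2) and the standard library are available. Lean on these libraries where they do the work, as an engineer would, in place of code of your own. Each camera call takes 0.05 s, during which the arm holds its last target. There are 200 camera calls.

### The job

Pick up the sample pan by its handle, take it in under the clamp bar of the sieve shaker and tip all three stones into the sieve, without handling the stones themselves. Then set the empty pan down flat in the middle of the balance's platform and let go. Leave the other things on the table where they are.

Things in the scene. Friction and masses are not known exactly. Their poses are not given: they have to be found in the camera images.
- pan: bare aluminium sample pan, a smooth scoop 160 (x) x 130 (y) mm: floor 4 mm thick, side walls 28 mm high, back wall 32 mm, all 4 mm thick, NO wall at the front (+x), where stones slide out; 0.2 kg. A 30 mm wide neck behind the back wall carries a black handle plate. Origin: centre of its underside; z up. At the start on the table near the middle, handle towards the robot.
- pan_lip (a point): middle of the pan's open front edge, on the floor's upper face: [80, 0, 4] mm in the pan's frame
- pan_grip (a point): middle of the pan's black handle plate, [-142, 0, 44] mm in the pan's frame. The plate is 50 mm wide (pan y), 12 mm thick, 60 mm long; it rises from [-127, 0, 11] mm leaning back 25 degrees, top edge at [-152, 0, 65] mm; grip it across its thickness. The neck lies at z 8 to 16 mm. Axes of the pan.
- stone_a: crushed-rock lump, grey, irregular, about 62 x 42 x 34 mm, 65 g, one of three lying loose in the pan at the start. Origin: centre of its underside as it lies at the start.
- stone_b: crushed-rock lump, grey, irregular, about 66 x 40 x 32 mm, 65 g, one of three lying loose in the pan at the start. Origin: centre of its underside as it lies at the start.
- stone_c: crushed-rock lump, grey, irregular, about 60 x 44 x 36 mm, 65 g, one of three lying loose in the pan at the start. Origin: centre of its underside as it lies at the start.
- stone_a_center (a point): middle of stone_a, half way up
- stone_b_center (a point): middle of stone_b, half way up
- stone_c_center (a point): middle of stone_c, half way up
- shaker: sieve shaker, fixed, left or right: green base 240 (x) x 270 (y) x 55 mm high, on it a round brass sieve, 200 mm outside diameter, rim 110 mm above the table. Two 18 mm posts at x -30, y +-122 mm (shaker frame) carry a clamp bar 26 mm wide along y at x -30, 275 to 293 mm above the table; its black knob ends at 334 mm. Origin: centre of its underside; -x faces roughly to the robot.
- sieve_floor (a point): centre of the sieve's inner floor, 61 mm above the table, on the shaker's z axis; the sieve is 194 mm wide inside and 49 mm deep. Axes of the shaker.
- balance: bench balance, fixed to the table: grey housing 240 (x) x 200 (y) x 46 mm high with a square steel platform on top. Origin: centre of its underside; its display side (-x) faces roughly to the robot. It stands on the other side from the shaker.
- balance_top (a point): middle of the balance platform's upper face, [15, 0, 60] mm in the balance's frame; platform 175 x 175 mm. Axes of the balance.
- tin_a: blue round sample tin full of soil, 90 mm across, 45 mm high, origin at the centre of its underside. A bystander, to be left alone.
- tin_b: a second such tin, 90 mm across, 45 mm high. A bystander, to be left alone.
- jar: jar with a blue cap, 64 mm across, 95 mm high, beyond the pan, origin at the centre of its underside. A bystander, to be left alone.
- brush: sieve brush lying beyond the pan. A bystander, to be left alone.
- mallet: hammer lying at the right of the table. A bystander, to be left alone.
- spare_sieve: empty brass sieve, 200 mm across, 50 mm high, standing on the table at the robot's left; NOT the one on the shaker. A bystander, to be left alone.
Not all that is in view belongs to the job. Leave any blue look-alike of the stone_a alone.

How it is judged:
On the way, in this order (a step that is already met when the one before it is completed fails the run):
1. the pan is lifted clear of the table (underside more than 40 mm up) with all three stones in it (height (world z) of pan above 0.04 m and z of stone_a_center in the frame of pan between 0.005 and 0.07 m and x of stone_a_center in the frame of pan between -0.08 and 0.085 m and y of stone_a_center in the frame of pan between -0.065 and 0.065 m and z of stone_b_center in the frame of pan between 0.005 and 0.07 m and x of stone_b_center in the frame of pan between -0.08 and 0.085 m and y of stone_b_center in the frame of pan between -0.065 and 0.065 m and z of stone_c_center in the frame of pan between 0.005 and 0.07 m and x of stone_c_center in the frame of pan between -0.08 and 0.085 m and y of stone_c_center in the frame of pan between -0.065 and 0.065 m), for 0.2 s.
2. all three stones lie inside the shaker's sieve (horizontal distance between each of stone_a_center, stone_b_center, stone_c_center and sieve_floor below 0.092 m and z of stone_a_center in the frame of sieve_floor between 0 and 0.07 m and z of stone_b_center in the frame of sieve_floor between 0 and 0.07 m and z of stone_c_center in the frame of sieve_floor between 0 and 0.07 m), for 0.2 s.
At the end, for the whole second after the job is handed in: All three stones lie in the shaker's sieve, their middles within 92 mm of its axis and at most 20 mm over its rim; the pan stands flat (within 3 degrees) on the balance platform, its middle within 35 mm of the platform's; all at rest (all of step 2 and horizontal distance between pan and balance_top below 0.035 m and z of pan in the frame of balance_top between -0.006 and 0.006 m and angle between pan's own z axis and vertical below 0.06 rad and linear speed of each of stone_a, stone_b, stone_c, pan below 0.02 m/s); the robot touches nothing.
It fails at once if the fingers handle a stone (more than 1 N) (contact force between the fingers and stone_a above 1 N or contact force between the fingers and stone_b above 1 N or contact force between the fingers and stone_c above 1 N).
It fails at once if a bystander is moved by more than 40 mm (distance of any of tin_a, tin_b, jar, brush, mallet, spare_sieve from where it was at the start of the episode above 0.04 m).
It also fails if it takes over 70 s, if anything falls off the work surface, if the arm or the gripper's body presses on something with over 40 N, if the wrist force passes 120 N, or if a joint passes its speed limit or range.

## Working session

There is one attempt and no reset: what is moved stays moved. The work goes in short steps, Python scripts to look and compute and a tool call to move; the robot and the scene stay as the last step left them, time stands still between calls to the robot, and variables do not carry over. Pictures are saved under pics/ and viewed, on a budget of 10 in all, crops included, one or two more only if the job needs it, and the job is handed in when it is done.

Besides the shell and the picture viewer there is one more tool, called after "Request:" by a JSON object that holds its "api" and its "payload". servo_tool: Moves the arm, as the interface text tells. Its arguments: {"type":"object","properties":{"series":{"type":"array"},"squeeze":{"type":"number"}},"required":["series"]}

```bash
ls; mkdir -p pics
cat > h.py <<'E'
import numpy as np, cv2
from workcell import arm, viewer, ticket, spotter
def ray(p,u,v):
    K=p["camera_matrix"]; d=np.linalg.inv(K)@np.array([u,v,1.]); d=np.array([d[0],-d[1],-d[2]])
    return np.array(p["eye"]), np.array(p["orientation"])@d
def at_z(p,u,v,z):
    e,d=ray(p,u,v); return e+d*(z-e[2])/d[2]
def proj(p,X):
    c=np.array(p["orientation"]).T@(np.array(X)-np.array(p["eye"])); c=np.array([c[0],-c[1],-c[2]])
    q=np.array(p["camera_matrix"])@c; return q[:2]/q[2]
def save(p,name,scale=1.5,crop=None):
    im=p["color"][:,:,::-1]
    if crop: im=im[crop[1]:crop[3],crop[0]:crop[2]]
    cv2.imwrite("pics/"+name+".png",cv2.resize(im,None,fx=scale,fy=scale,interpolation=cv2.INTER_CUBIC))
E
python3 - <<'E'
from h import *
for n in ["scene","top"]:
    p=viewer.capture(n); save(p,n+"0")
    print(n,{k:(np.array(v).round(3).tolist()) for k,v in p.items() if k not in("color",)and not isinstance(v,str)})
    for l in ["pan","pan_grip","stone_a","stone_b","stone_c","shaker","balance","tin_a","jar","spare_sieve","brush","mallet"]:
        print(l,[(np.round(b["box"]).astype(int).tolist(),round(b["score"],2)) for b in spotter.boxes_of(p,l)][:4])
print(arm.get_obs()); print(arm.hold_point_z)
E
```

```text
pics
scene {'camera_matrix': [[405.818, 0.0, 256.245], [0.0, 405.818, 190.227], [0.0, 0.0, 1.0]], 'eye': [0.99, 0.694, 0.939], 'orientation': [[-0.858, -0.359, 0.367], [0.513, -0.616, 0.598], [0.012, 0.701, 0.713]], 'shot': 1}
pan [([210, 186, 286, 255], 0.9)]
pan_grip [([206, 184, 288, 255], 0.79)]
stone_a [([240, 220, 261, 237], 0.63), ([217, 215, 237, 227], 0.59), ([228, 181, 238, 197], 0.51), ([256, 169, 271, 187], 0.48)]
stone_b [([240, 220, 261, 237], 0.63), ([217, 215, 237, 227], 0.59), ([228, 181, 238, 197], 0.51), ([256, 169, 271, 187], 0.48)]
stone_c [([240, 220, 261, 237], 0.63), ([217, 215, 237, 227], 0.59), ([228, 181, 238, 197], 0.51), ([256, 169, 271, 187], 0.48)]
shaker [([260, 185, 414, 382], 0.81), ([216, 216, 235, 226], 0.48)]
balance [([154, 120, 237, 180], 0.67)]
tin_a [([365, 224, 399, 252], 0.97), ([271, 127, 291, 149], 0.82)]
jar [([183, 236, 207, 272], 0.86)]
spare_sieve [([394, 252, 482, 332], 0.93)]
brush []
mallet [([229, 90, 258, 132], 0.9)]
top {'camera_matrix': [[428.119, 0.0, 253.729], [0.0, 428.119, 187.094], [0.0, 0.0, 1.0]], 'eye': [0.312, -0.023, 1
[... 1000 characters left out ...]
+00, -2.10098475e-01]), 'qvel': array([ 1.33728076e-03, -8.13754163e-04, -8.67563900e-05,  7.62075022e-04,
       -1.19700702e-03, -6.92871450e-04]), 'joint_torque': array([-6.60297246e-05, -3.96002233e+01, -3.31701958e+01, -2.00251661e-04,
        6.57990531e-04,  1.11559572e-06]), 'tool_pos': array([ 0.1872978 , -0.54361159,  0.23127613]), 'ee_rot': array([[ 9.45448838e-01,  3.25770617e-01, -2.86043731e-06],
       [ 3.25770617e-01, -9.45448835e-01,  6.89470285e-05],
       [ 1.97565189e-05, -6.61177344e-05, -9.99999998e-01]]), 'contact_force': array([ 0.51360287, -0.68801735, -0.12314155]), 'ft_torque': array([0.03778716, 0.03098002, 0.00068717]), 'grip_width': 0.08513552786826485}
0.0187
```

View pictures.

View pics/scene0.png

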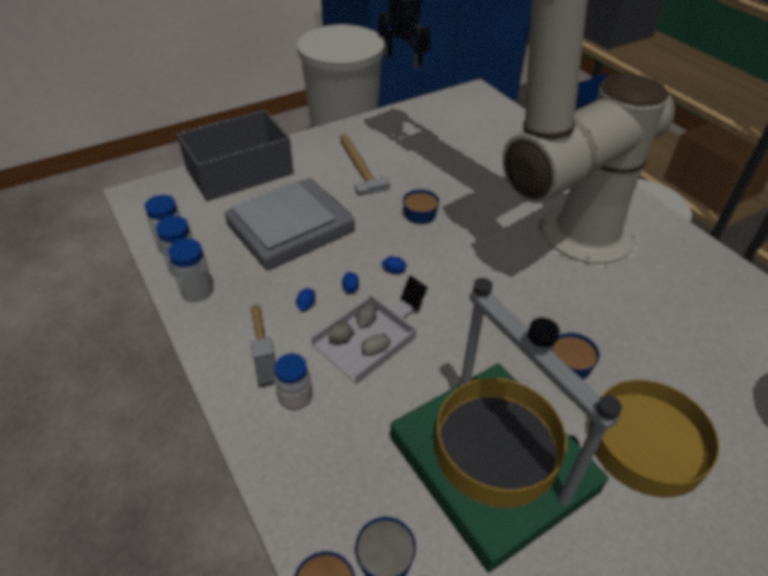

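View pics/top0.png

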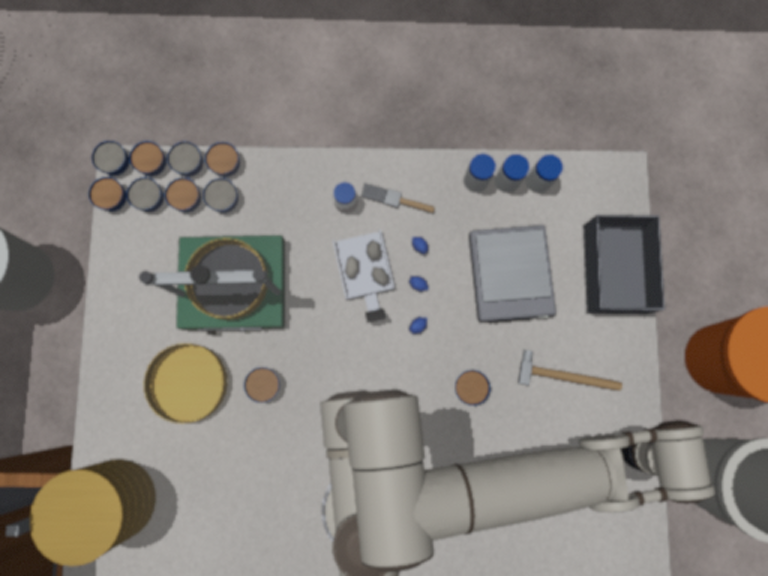

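```bash
cat > fit.py <<'E'
from h import *
from scipy.optimize import least_squares
P={n:viewer.capture(n) for n in["scene","top"]}
def fit(obs):
    def T(s,X): c,q=np.cos(s[2]),np.sin(s[2]); return np.array([s[0]+c*X[0]-q*X[1],s[1]+q*X[0]+c*X[1],X[2]])
    f=lambda s:np.concatenate([proj(P[n],T(s,X))-np.array(uv)/1.5 for n,uv,X in obs])
    r=least_squares(f,[.45,0,0],loss="soft_l1"); return r.x,f(r.x).reshape(-1,2),T
pan=[("top",(337,237),(.08,.065,.028)),("top",(385,234),(.08,-.065,.028)),("top",(347,299),(-.08,.065,.032)),("top",(394,291),(-.08,-.065,.032)),
("scene",(358,378),(.08,.065,.004)),("scene",(414,330),(-.08,.065,.032)),("scene",(313,343),(.08,-.065,.004)),("scene",(372,300),(-.08,-.065,.032))]
sh=[("top",(178,237),(.12,.135,.055)),("top",(284,236),(.12,-.135,.055)),("top",(284,328),(-.12,-.135,.055)),("top",(178,330),(-.12,.135,.055)),
("scene",(391,433),(.12,-.135,.055)),("scene",(490,557),(.12,.135,.055)),("scene",(605,477),(-.12,.135,.055))]
ba=[("top",(472,228),(.12,.1,.046)),("top",(547,226),(.12,-.1,.046)),("top",(554,318),(-.12,-.1,.046)),("top",(478,321),(-.12,.1,.046)),
("scene",(269,253),(.12,.1,.046)),("scene",(227,212),(.12,-.1,.046)),("scene",(353,217),(-.12,.1,.046)),("scene",(311,180),(-.12,-.1,.046))]
rows=[]
S={}
for n,o in(("pan",pan),("shaker",sh),("balance",ba)):
    s,e,T=fit(o); S[n]=s; print(n,s.round(4),np.abs(e).round(1).tolist())
c=np.linspace(0,2*np.pi,25)
feat={"pan":[[(.08,.065,.028),(-.08,.065,.032),(-.08,-.065,.032),(.08,-.065,.028)],[(.08,.065,0),(.08,-.065,0)],[(-.127,.025,.011),(-.152,.025,.065),(-.152,-.025,.065),(-.127,-.025,.011)]],
"shaker":[[(.12,.135,.055),(.12,-.135,.055),(-.12,-.135,.055),(-.12,.135,.055),(.12,.135,.055)],[(.1*np.cos(a),.1*np.sin(a),.11) for a in c],[(-.03,.122,.293),(-.03,-.122,.293)]],
"balance":[[(.12,.1,.046),(.12,-.1,.046),(-.12,-.1,.046),(-.12,.1,.046),(.12,.1,.046)],[(.1025,.0875,.06),(.1025,-.0875,.06),(-.0725,-.0875,.06),(-.0725,.0875,.06),(.1025,.0875,.06)]]}
out=[]
for cam in("top","scene"):
    im=cv2.resize(P[cam]["color"][:,:,::-1],None,fx=5,fy=5,interpolation=cv2.INTER_CUBIC); row=[]
    for n in feat:
        for pl in feat[n]:
            uv=np.array([proj(P[cam],T(S[n],X)) for X in pl])*5+2
            cv2.polylines(im,[uv.astype(int)],False,(0,0,255),1)
    for n in feat:
        u,v=proj(P[cam],T(S[n],(0,0,.05 if n!="shaker" else .13)))*5
        w=130*(1+(n=="shaker")*(1 if cam=="scene" else .5)+(n=="balance")*.5)*(1.5 if cam=="scene" else 1.25)
        w=int(w);u,v=int(max(u,w)),int(np.clip(v,w,1920-w)); row.append(cv2.resize(im[v-w:v+w,u-w:u+w],(266,266)if False else (266,266)))
    out.append(np.hstack(row))
cv2.imwrite("pics/fit.png",np.vstack(out))
E
python3 fit.py
```

```text
pan [0.6165 0.0137 0.187 ] [[1.2, 1.3], [0.7, 2.3], [1.2, 0.5], [0.5, 0.9], [2.5, 0.7], [1.8, 2.3], [0.4, 3.1], [0.9, 6.3]]
shaker [0.5639 0.3555 0.0225] [[0.7, 1.0], [0.1, 1.0], [0.9, 0.4], [1.7, 1.0], [1.3, 10.6], [0.9, 0.0], [3.7, 2.0]]
balance [ 0.5955 -0.3682  0.064 ] [[1.0, 0.9], [0.0, 0.3], [1.2, 0.6], [0.3, 0.1], [3.4, 2.2], [1.2, 2.6], [3.1, 0.0], [2.2, 3.4]]
```

View pics/fit.png

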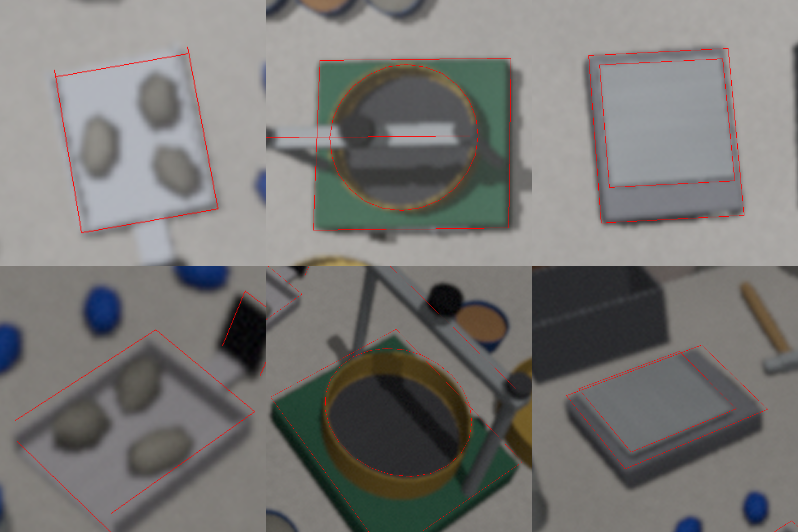

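Candidates: the grey stones lie in the pan (top px ≈353,266; 374,250; 380,276). The blue ones at ≈(420,245), (418,284) and (418,325) are look-alikes to leave alone. The only black plate on a neck is the pan's handle at (374,312). The top overlay fits well.

The tool can't tilt, so I'll grip the plate across its width. That makes the pads a hinge about pan y.

Request:
{"api": "servo_tool", "payload": {"series": [[0.03,-0.027,0,0.05,100],[0.06,-0.055,0,0.1,100],[0.09,-0.082,0,0.145,100],[0.12,-0.109,0,0.145,100],[0.15,-0.137,0,0.145,100],[0.18,-0.164,0,0.145,100],[0.21,-0.191,0,0.145,100],[0.24,-0.219,0,0.145,100],[0.27,-0.246,0,0.145,100],[0.3,-0.274,0,0.145,100],[0.33,-0.301,0,0.145,100],[0.36,-0.328,0,0.145,100]]}}

```text
t: 2.4
tool_pos: [0.4214, -0.1143, 0.2317]
ee_rot: [[0.983, 0.186, 0.001], [0.186, -0.983, -0.001], [0.001, 0.001, -1.0]]
contact_force: [0.5, -1.3, -0.3]
grip_width: 0.0854
```

Request:
{"api": "servo_tool", "payload": {"series": [[0.025,-0.03,0.02,0,100],[0.05,-0.06,0.05,0,100],[0.074,-0.0895,0.08,0,100],[0.074,-0.0895,0.1,0,100],[0.074,-0.0895,0.11,0,100],[0.074,-0.0895,0.11,0,100],[0.074,-0.0895,0.11,0,100]]}}

```text
t: 2.98
tool_pos: [0.4775, -0.0133, 0.122]
ee_rot: [[0.983, 0.185, 0.001], [0.185, -0.983, -0.001], [0.0, 0.001, -1.0]]
contact_force: [0.1, -0.1, 0.4]
grip_width: 0.0855
```

Run:
```python
from h import *
o=arm.get_obs();t=o["tool_pos"];print(t,o["t"])
ims=[]
G=[np.array([.6165,.0137,0])+np.array([np.cos(.187)*x-np.sin(.187)*y,np.sin(.187)*x+np.cos(.187)*y,z]) for x,y,z in [(-.127,.025,.011),(-.152,.025,.065),(-.152,-.025,.065),(-.127,-.025,.011)]]
for n,c in(("scene",(225,110,325,210)),("top",(200,160,300,260))):
    p=viewer.capture(n); im=cv2.resize(p["color"][:,:,::-1],None,fx=4,fy=4,interpolation=cv2.INTER_CUBIC)
    a=lambda X:tuple((proj(p,X)*4+2).astype(int).tolist())
    cv2.circle(im,a(t),4,(0,255,0),1); cv2.polylines(im,[np.array([a(g) for g in G])],True,(0,0,255),1)
    ims.append(im[c[1]*4:c[3]*4,c[0]*4:c[2]*4])
cv2.imwrite("pics/hov.png",np.hstack(ims))
```

```text
[ 0.47750897 -0.01329758  0.12202226] 2.9833
```

View pics/hov.png

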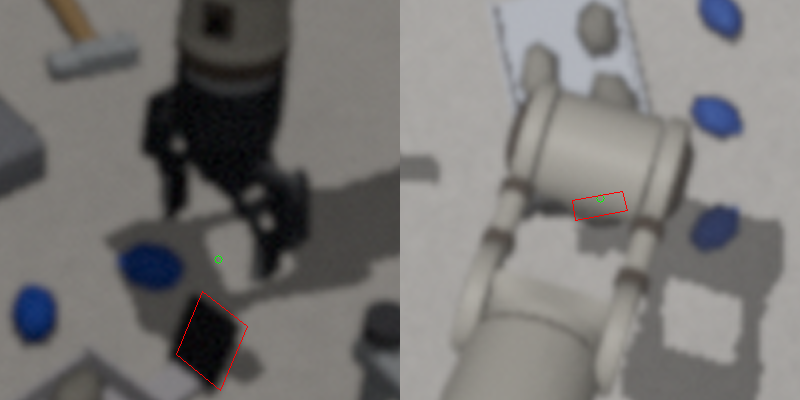

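Request:
{"api": "servo_tool", "payload": {"series": [[0.002,0,0.03,0,100],[0.002,0,0.06,0,100],[0.002,0,0.085,0,100],[0.002,0,0.1,0,100],[0.002,0,0.102,0,100],[0.002,0,0.102,0,75],[0.002,0,0.102,0,60],[0.002,0,0.102,0,50],[0.002,0,0.102,0,40],[0.002,0,0.102,0,30],[0.002,0,0.102,0,20],[0.002,0,0.102,0,10]], "squeeze": 120}}

```text
t: 4.08
tool_pos: [0.4831, -0.0145, 0.0245]
ee_rot: [[0.983, 0.184, 0.008], [0.184, -0.983, -0.003], [0.007, 0.004, -1.0]]
contact_force: [-3.8, -1.4, 10.7]
grip_width: 0.0485
```

Request:
{"api": "servo_tool", "payload": {"series": [[0,0,-0.005,0,0],[0,0,-0.01,0,0],[0,0,-0.015,0,0],[0,0,-0.02,0,0],[0,0,-0.025,0,0],[0,0,-0.025,0,0]]}}

```text
t: 4.58
tool_pos: [0.4835, -0.0145, 0.0506]
ee_rot: [[0.983, 0.185, 0.009], [0.185, -0.983, -0.003], [0.009, 0.005, -1.0]]
contact_force: [0.2, -0.0, -3.7]
grip_width: 0.0484
```

Run:
```python
from h import *
o=arm.get_obs();print(o["t"],o["tool_pos"],o["contact_force"],o["ft_torque"],o["grip_width"])
a=viewer.capture("scene");b=viewer.capture("top")
f=lambda p,c:cv2.resize(p["color"][c[1]:c[3],c[0]:c[2],::-1],(400,400),interpolation=cv2.INTER_CUBIC)
cv2.imwrite("pics/lift.png",np.hstack([f(a,(195,160,305,270)),f(b,(200,130,300,230))]))
```

```text
4.5833 [ 0.48349303 -0.01454454  0.05058826] [ 0.20755682 -0.03414374 -3.73505139] [-0.11878442  0.48047284 -0.02763207] 0.04841447875429258
```

View pics/lift.png

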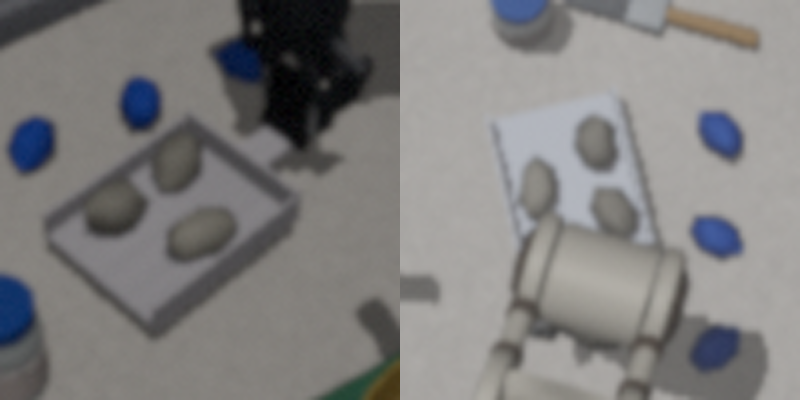

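Request:
{"api": "servo_tool", "payload": {"series": [[0,0,-0.003,0,0],[0,0,-0.01,0,0],[0,0,-0.02,0,0],[0,0,-0.033,0,0],[0,0,-0.05,0,0],[0,0,-0.07,0,0],[0,0,-0.087,0,0],[0,0,-0.1,0,0],[0,0,-0.11,0,0],[0,0,-0.117,0,0],[0,0,-0.12,0,0],[0,0,-0.12,0,0]]}}

```text
t: 5.68
tool_pos: [0.4822, -0.0141, 0.1702]
ee_rot: [[0.983, 0.184, 0.009], [0.185, -0.983, -0.003], [0.008, 0.005, -1.0]]
contact_force: [0.3, 0.4, -4.2]
grip_width: 0.0486
```

Request:
{"api": "servo_tool", "payload": {"series": [[-0.005,-0.004,0,0,0],[-0.014,-0.012,0,0,0],[-0.028,-0.025,0,0,0],[-0.047,-0.041,0,0,0],[-0.07,-0.062,0,0,0],[-0.098,-0.086,0,0,0],[-0.122,-0.107,0,0,0],[-0.141,-0.123,0,0,0],[-0.155,-0.136,0,0,0],[-0.164,-0.144,0,0,0],[-0.169,-0.148,0,0,0],[-0.169,-0.148,0,0,0]]}}

```text
t: 6.68
tool_pos: [0.2874, 0.1007, 0.1672]
ee_rot: [[0.983, 0.186, 0.007], [0.186, -0.983, -0.003], [0.007, 0.004, -1.0]]
contact_force: [0.2, -0.5, -3.8]
grip_width: 0.0483
```

Request:
{"api": "servo_tool", "payload": {"series": [[0.001,-0.007,0,0.01,0],[0.003,-0.021,0,0.03,0],[0.005,-0.042,0,0.05,0],[0.008,-0.07,-0.002,0.07,0],[0.012,-0.104,-0.004,0.09,0],[0.017,-0.146,-0.006,0.11,0],[0.021,-0.18,-0.007,0.13,0],[0.025,-0.208,-0.007,0.145,0],[0.027,-0.229,-0.007,0.155,0],[0.029,-0.243,-0.007,0.16,0],[0.03,-0.25,-0.007,0.164,0],[0.03,-0.25,-0.007,0.164,0]]}}

```text
t: 7.68
tool_pos: [0.2706, 0.3528, 0.1729]
ee_rot: [[1.0, 0.024, 0.006], [0.024, -1.0, -0.003], [0.006, 0.003, -1.0]]
contact_force: [-0.6, -0.1, -3.9]
grip_width: 0.0484
```

Run:
```python
from h import *
o=arm.get_obs();print(o["t"],o["tool_pos"].round(4),o["ee_rot"].round(3).tolist(),o["ft_torque"])
a=viewer.capture("scene");b=viewer.capture("top")
f=lambda p,c:cv2.resize(p["color"][c[1]:c[3],c[0]:c[2],::-1],(400,400),interpolation=cv2.INTER_CUBIC)
cv2.imwrite("pics/pre.png",np.hstack([f(a,(240,150,450,360)),f(b,(90,120,250,280))]))
```

```text
7.6833 [0.2706 0.3528 0.1729] [[1.0, 0.024, 0.006], [0.024, -1.0, -0.003], [0.006, 0.003, -1.0]] [-0.04769143  0.49192018 -0.00561148]
```

View pics/pre.png

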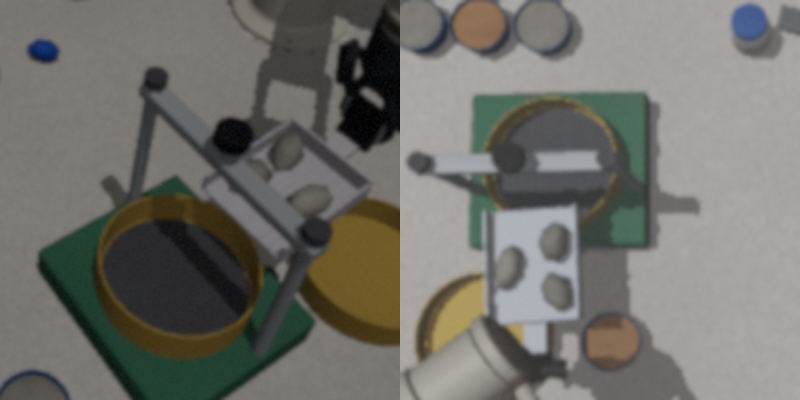

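Run:
```python
from h import *
b=viewer.capture("top")
tocrop=lambda X:((proj(b,X)-[90,120])*2.5).round(1)+[400,0]
print("rim c",tocrop([.5639,.3555,.11]),"rim L/R",tocrop([.5639,.4555,.11]),tocrop([.5639,.2555,.11]))
c,s=np.cos(.024),np.sin(.024)
for x,y,z in[(.222,.065,-.016),(.222,-.065,-.016),(.062,.065,-.012),(.062,-.065,-.012)]:
    print(tocrop([.2706+c*x-s*y,.3528+s*x+c*y,.1729+.0245-.0+z+0]))
# observed pan edges at wall top height z=.177
for u,v in[(487,208),(578,204),(495,325),(578,318)]: print(at_z(b,(u-400)/2.5+90,v/2.5+120,.177).round(4))
```

```text
rim c [550.5 162.5] rim L/R [482.9 161.7] [618.1 163.3]
[487.9 204.9]
[580.6 203.8]
[483. 320.]
[577.6 318.8]
[0.4872 0.4254 0.177 ]
[0.4943 0.2977 0.177 ]
[0.3245 0.4048 0.177 ]
[0.3354 0.2906 0.177 ]
```

Request:
{"api": "servo_tool", "payload": {"series": [[0.004,0,0,0,0],[0.012,0,0,0,0],[0.025,0.001,0,0,0],[0.041,0.001,0,0,0],[0.062,0.002,0,0,0],[0.086,0.002,0,0,0],[0.107,0.003,0,0,0],[0.123,0.003,0,0,0],[0.136,0.003,0,0,0],[0.144,0.003,0,0,0],[0.148,0.003,0,0,0],[0.148,0.003,0,0,0]]}}

```text
t: 8.83
tool_pos: [0.4197, 0.3509, 0.174]
ee_rot: [[1.0, 0.021, 0.007], [0.021, -1.0, -0.004], [0.007, 0.004, -1.0]]
contact_force: [-0.3, -0.8, -4.8]
grip_width: 0.0484
```

Request:
{"api": "servo_tool", "payload": {"series": [[0,0,0,0,0],[0,0,0,0,0],[0,0,0,0,0],[0,0,0,0,0]], "squeeze": 50}}

```text
t: 9.17
tool_pos: [0.4192, 0.351, 0.174]
ee_rot: [[1.0, 0.021, 0.007], [0.021, -1.0, -0.004], [0.007, 0.004, -1.0]]
contact_force: [0.9, 0.6, -4.1]
grip_width: 0.0486
```

Run:
```python
from h import *
o=arm.get_obs();print(o["t"],o["tool_pos"].round(4),o["contact_force"],o["ft_torque"],o["grip_width"])
```

```text
9.1667 [0.4192 0.351  0.174 ] [ 0.86272959  0.57485255 -4.14610161] [0.0363402  0.46646196 0.03764738] 0.04862739478022422
```

Request:
{"api": "servo_tool", "payload": {"series": [[0,0,0,0,0],[0,0,0,0,0],[0,0,0,0,0],[0,0,0,0,0]], "squeeze": 20}}

```text
t: 9.5
tool_pos: [0.4191, 0.351, 0.174]
ee_rot: [[1.0, 0.022, 0.007], [0.022, -1.0, -0.004], [0.007, 0.004, -1.0]]
contact_force: [0.2, 0.7, -3.8]
grip_width: 0.0487
```

Run:
```python
from h import *
o=arm.get_obs();print(o["t"],o["tool_pos"].round(4),o["contact_force"],o["ft_torque"],o["grip_width"])
a=viewer.capture("scene");b=viewer.capture("top")
f=lambda p,c:cv2.resize(p["color"][c[1]:c[3],c[0]:c[2],::-1],(400,400),interpolation=cv2.INTER_CUBIC)
cv2.imwrite("pics/s20.png",np.hstack([f(a,(240,150,450,360)),f(b,(90,120,250,280))]))
```

```text
9.5 [0.4191 0.351  0.174 ] [ 0.23671218  0.70749574 -3.80232349] [ 0.00638082  0.51957786 -0.00931923] 0.04871684524401965
```

View pics/s20.png

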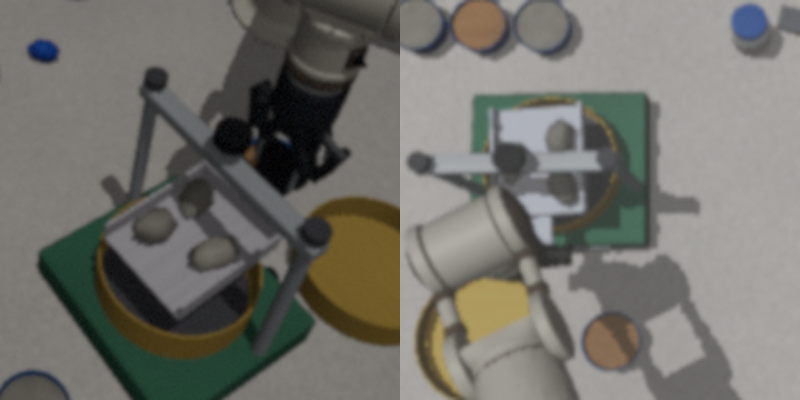

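Request:
{"api": "servo_tool", "payload": {"series": [[-0.005,0,-0.01,0,0],[-0.012,0,-0.04,0,0],[-0.012,0,-0.045,0,0],[-0.012,0,-0.045,0,0],[-0.012,0,-0.005,0,0],[-0.012,0,-0.045,0,0],[-0.012,0,-0.045,0,0],[-0.012,0,-0.005,0,0],[-0.012,0,-0.045,0,0],[-0.012,0,-0.045,0,0],[-0.012,0,-0.045,0,0]], "squeeze": 20}}

```text
t: 10.52
tool_pos: [0.4092, 0.352, 0.2213]
ee_rot: [[1.0, 0.021, 0.013], [0.021, -1.0, -0.0], [0.013, 0.001, -1.0]]
contact_force: [0.3, 0.9, -2.4]
grip_width: 0.0484
```

```bash
cat > tilt.py <<'E'
from h import *
import sys
from scipy.optimize import minimize_scalar
o=arm.get_obs();t=o["tool_pos"];R=o["ee_rot"];print(o["t"],t.round(4),o["contact_force"].round(1),o["ft_torque"].round(2),o["grip_width"].round(4))
a=viewer.capture("scene")
c,s=R[0,0],R[1,0]; n=np.hypot(c,s);c/=n;s/=n
im=cv2.resize(a["color"][:,:,::-1],None,fx=4,fy=4,interpolation=cv2.INTER_CUBIC)
for k,th in enumerate(np.radians([0,15,30,45,60])):
    def W(x,y,z): # rel grip
        X=x*np.cos(th)+z*np.sin(th);Z=-x*np.sin(th)+z*np.cos(th)
        return [t[0]+c*X-s*y,t[1]+s*X+c*y,t[2]+.0195+Z]
    uv=np.array([proj(a,W(*p)) for p in[(.222,.065,-.04),(.222,-.065,-.04)]])*4+2
    cv2.polylines(im,[uv.astype(int)],False,[(0,0,255),(0,255,0),(255,0,0),(0,255,255),(255,0,255)][k],1)
cv2.imwrite("pics/"+sys.argv[1]+".png",im[600:1440,960:1760][:600] if len(sys.argv)<3 else im[800:1400,960:1760])
E
python3 tilt.py t1
```

```text
Traceback (most recent call last):
  File "tilt.py", line 4, in <module>
    o=arm.get_obs();t=o["tool_pos"];R=o["ee_rot"];print(o["t"],t.round(4),o["contact_force"].round(1),o["ft_torque"].round(2),o["grip_width"].round(4))
                                                                                                                              ^^^^^^^^^^^^^^^^^^^^^
AttributeError: 'float' object has no attribute 'round'
```

```bash
sed -i 's/o\["grip_width"\].round(4)/round(o["grip_width"],4)/' tilt.py; python3 tilt.py t1
```

```text
10.5167 [0.4092 0.352  0.2213] [ 0.3  0.9 -2.4] [0.09 0.35 0.03] 0.0484
```

View pics/t1.png

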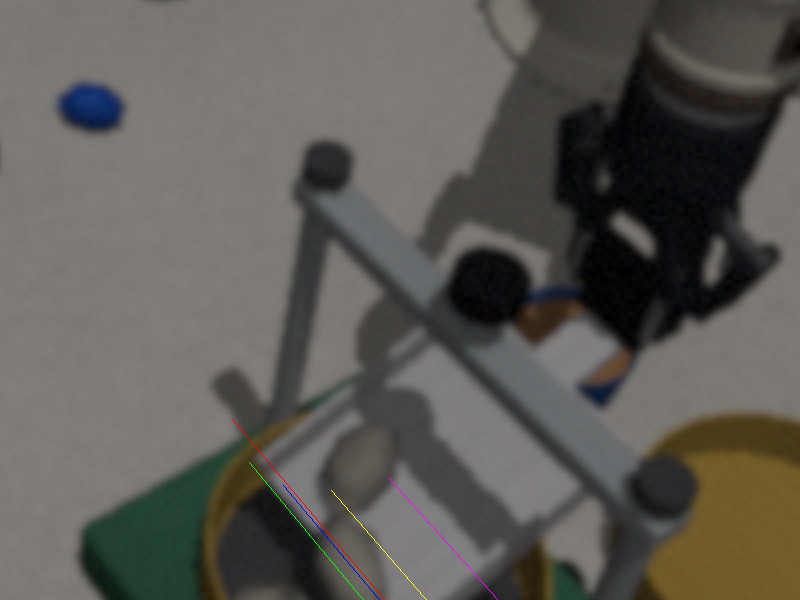

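Request:
{"api": "servo_tool", "payload": {"series": [[0,0,-0.04,0,0],[0,0,-0.045,0,0],[0,0,-0.045,0,0],[0,0,-0.01,0,0],[0,0,-0.045,0,0],[0,0,-0.045,0,0],[0,0,-0.01,0,0],[0,0,-0.045,0,0],[0,0,-0.045,0,0],[0,0,-0.045,0,0]], "squeeze": 20}}

```text
t: 11.4
tool_pos: [0.4111, 0.3532, 0.2688]
ee_rot: [[1.0, 0.021, 0.02], [0.021, -1.0, 0.003], [0.02, -0.003, -1.0]]
contact_force: [0.0, -0.1, -1.6]
grip_width: 0.0483
```

```bash
python3 tilt.py t2 low
```

```text
11.4 [0.4111 0.3532 0.2688] [ 0.  -0.1 -1.6] [-0.    0.17  0.05] 0.0483
```

View pics/t2.png

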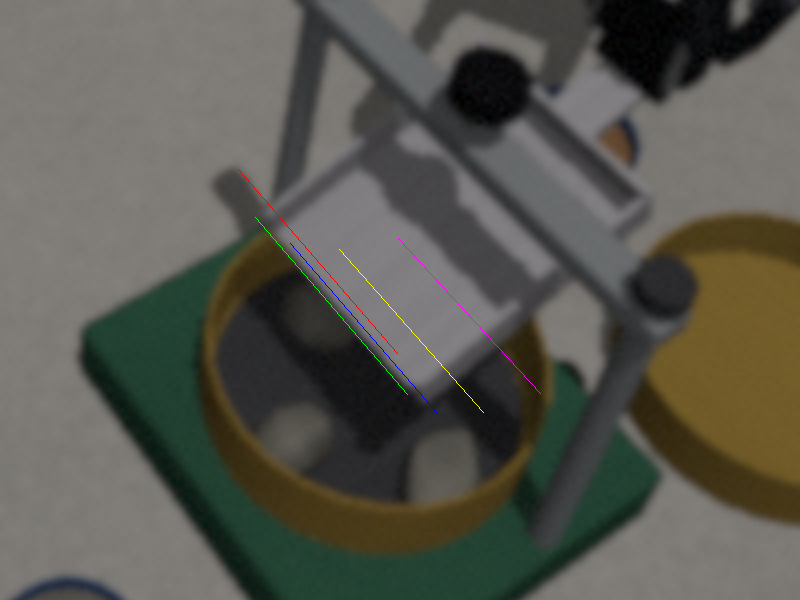

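All three stones are in the sieve (px 320,315; 295,435; 445,465) and the pan is empty. Next I retreat from under the bar.

Request:
{"api": "servo_tool", "payload": {"series": [[0,0,0,0,0],[0,0,0,0,0],[-0.01,0,0,0,0],[-0.025,0,0,0,0],[-0.045,0,0,0,0],[-0.065,0,0,0,0],[-0.085,0,0,0,0],[-0.105,0,0,0,0],[-0.125,0,0,0,0],[-0.138,0,0,0,0],[-0.143,0,0,0,0],[-0.143,0,0,0,0]], "squeeze": 120}}

```text
t: 12.45
tool_pos: [0.2677, 0.3505, 0.2664]
ee_rot: [[1.0, 0.023, 0.021], [0.022, -1.0, 0.004], [0.021, -0.003, -1.0]]
contact_force: [1.3, -0.7, -2.1]
grip_width: 0.0485
```

Request:
{"api": "servo_tool", "payload": {"series": [[0.002,0.01,0,0,0],[0.008,0.035,0,0,0],[0.015,0.065,0,0,0],[0.022,0.1,0,0,0],[0.03,0.135,0,0,0],[0.038,0.17,0,0,0],[0.046,0.205,0,0,0],[0.054,0.24,0,0,0],[0.062,0.27,0,0,0],[0.07,0.29,0,0,0],[0.075,0.3,0,0,0],[0.075,0.3,0,0,0]]}}

```text
t: 13.45
tool_pos: [0.3504, 0.0492, 0.2672]
ee_rot: [[1.0, 0.017, 0.022], [0.017, -1.0, 0.002], [0.022, -0.002, -1.0]]
contact_force: [0.8, 0.7, -1.8]
grip_width: 0.0486
```

Request:
{"api": "servo_tool", "payload": {"series": [[0.002,0.01,0,0,0],[0.008,0.035,0,-0.01,0],[0.016,0.07,0,-0.02,0],[0.025,0.11,0,-0.03,0],[0.034,0.155,0,-0.04,0],[0.045,0.2,0,-0.047,0],[0.055,0.25,0,-0.047,0],[0.067,0.3,0,-0.047,0],[0.077,0.345,0,-0.047,0],[0.085,0.385,0,-0.047,0],[0.092,0.415,0,-0.047,0],[0.094,0.427,0,-0.047,0]]}}

```text
t: 14.45
tool_pos: [0.4517, -0.3793, 0.268]
ee_rot: [[0.998, 0.063, 0.021], [0.063, -0.998, 0.002], [0.021, -0.0, -1.0]]
contact_force: [0.3, 1.2, -1.2]
grip_width: 0.0484
```

Request:
{"api": "servo_tool", "payload": {"series": [[0,0,0,0,0],[0,0,0,0,0]]}}

```text
t: 14.62
tool_pos: [0.4513, -0.381, 0.2669]
ee_rot: [[0.998, 0.061, 0.02], [0.061, -0.998, 0.003], [0.02, -0.001, -1.0]]
contact_force: [-0.6, -0.2, -1.5]
grip_width: 0.0486
```

```bash
cat > see.py <<'E'
from h import *
import sys
o=arm.get_obs();print(o["t"],o["tool_pos"].round(4),o["ee_rot"].round(3).tolist(),o["contact_force"].round(1),o["ft_torque"].round(2))
a=viewer.capture("scene");b=viewer.capture("top")
f=lambda p,c:cv2.resize(p["color"][c[1]:c[3],c[0]:c[2],::-1],(400,400),interpolation=cv2.INTER_CUBIC)
cv2.imwrite("pics/"+sys.argv[1]+".png",np.hstack([f(a,(140,80,270,210)),f(b,(290,120,400,230))]))
E
python3 see.py b1
```

```text
14.6167 [ 0.4513 -0.381   0.2669] [[0.998, 0.061, 0.02], [0.061, -0.998, 0.003], [0.02, -0.001, -1.0]] [-0.6 -0.2 -1.5] [0.06 0.21 0.01]
```

View pics/b1.png

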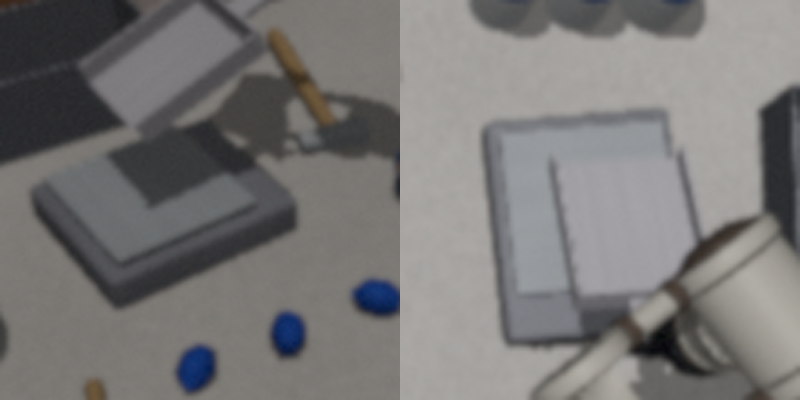

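Request:
{"api": "servo_tool", "payload": {"series": [[0.003,-0.001,0.01,0,0],[0.008,-0.003,0.025,0,0],[0.014,-0.005,0.045,0,0],[0.014,-0.005,0.06,0,0],[0.014,-0.005,0.07,0,0],[0.014,-0.005,0.078,0,0],[0.014,-0.005,0.084,0,0],[0.014,-0.005,0.09,0,0],[0.014,-0.005,0.096,0,0],[0.014,-0.005,0.102,0,0],[0.014,-0.005,0.108,0,0],[0.014,-0.005,0.114,0,0]], "squeeze": 20}}

```text
t: 15.72
tool_pos: [0.4679, -0.3732, 0.1547]
ee_rot: [[0.998, 0.063, 0.022], [0.063, -0.998, 0.001], [0.022, 0.0, -1.0]]
contact_force: [-3.3, 0.3, 5.6]
grip_width: 0.0483
```

Request:
{"api": "servo_tool", "payload": {"series": [[0,0,0.005,0,0],[0,0,0.01,0,0],[0,0,0.015,0,0],[0,0,0.02,0,0],[0,0,0.025,0,0],[0,0,0.03,0,0],[0,0,0.035,0,0],[0,0,0.04,0,0],[0,0,0.045,0,0],[0,0,0.05,0,0]]}}

```text
t: 16.55
tool_pos: [0.4691, -0.3732, 0.1042]
ee_rot: [[0.998, 0.063, 0.022], [0.063, -0.998, 0.001], [0.022, 0.0, -1.0]]
contact_force: [-0.2, -0.0, 0.3]
grip_width: 0.0485
```

Request:
{"api": "servo_tool", "payload": {"series": [[0,0,0.003,0,0],[0,0,0.006,0,0],[0,0,0.009,0,0],[0,0,0.012,0,0],[0,0,0.015,0,0],[0,0,0.017,0,0],[0,0,0.018,0,0],[0,0,0.018,0,0]]}}

```text
t: 17.22
tool_pos: [0.4692, -0.3728, 0.0855]
ee_rot: [[0.998, 0.063, 0.021], [0.063, -0.998, 0.002], [0.021, -0.0, -1.0]]
contact_force: [0.2, -1.6, 0.0]
grip_width: 0.0486
```

```bash
python3 see.py b2
```

```text
17.2167 [ 0.4692 -0.3728  0.0855] [[0.998, 0.063, 0.021], [0.063, -0.998, 0.002], [0.021, -0.0, -1.0]] [ 0.2 -1.6  0. ] [-0.07 -0.17 -0.17]
```

View pics/b2.png

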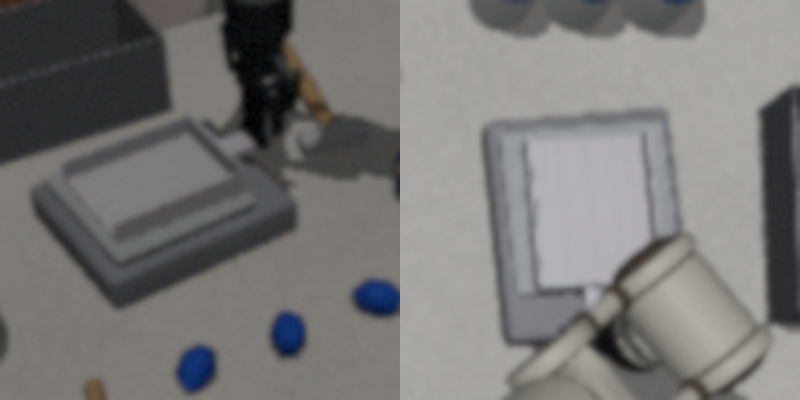

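Request:
{"api": "servo_tool", "payload": {"series": [[0,0,0.001,0,0],[0,0,0.002,0,0],[0,0,0.002,0,0],[0,0,0.002,0,60],[0,0,0.002,0,65],[0,0,0.002,0,75],[0,0,0.002,0,90],[0,0,0.002,0,100],[0,0,0.002,0,100],[0,0,0.002,0,100],[0,0,0.002,0,100]]}}

```text
t: 18.23
tool_pos: [0.4693, -0.3729, 0.0837]
ee_rot: [[0.998, 0.063, 0.021], [0.063, -0.998, 0.002], [0.021, -0.0, -1.0]]
contact_force: [-0.1, 0.1, 0.2]
grip_width: 0.0858
```

Request:
{"api": "servo_tool", "payload": {"series": [[0,0,-0.01,0,100],[0,0,-0.03,0,100],[0,0,-0.05,0,100],[0,0,-0.08,0,100],[0,0,-0.11,0,100],[0,0,-0.14,0,100],[-0.03,0,-0.16,0,100],[-0.06,0,-0.17,0,100],[-0.09,0,-0.17,0,100],[-0.12,0,-0.17,0,100],[-0.12,0,-0.17,0,100]]}}

```text
t: 19.15
tool_pos: [0.3423, -0.3811, 0.252]
ee_rot: [[0.998, 0.06, 0.02], [0.06, -0.998, 0.001], [0.02, 0.001, -1.0]]
contact_force: [0.5, -0.5, 0.2]
grip_width: 0.0852
```

```bash
cat > fin.py <<'E'
from h import *
o=arm.get_obs();print(o["t"],o["tool_pos"].round(4),o["contact_force"].round(1),o["grip_width"])
a=viewer.capture("scene");b=viewer.capture("top")
im={0:0}
def T(x,y,z): return [.6105+np.cos(.064)*x-np.sin(.064)*y,-.3672+np.sin(.064)*x+np.cos(.064)*y,.06+z]
row=[]
for p,c in((a,(140,100,260,200)),(b,(290,130,390,230)),(a,(250,220,400,345))):
    m=p["color"][:,:,::-1].copy(); m=cv2.resize(m,None,fx=4,fy=4,interpolation=cv2.INTER_CUBIC)
    uv=np.array([proj(p,T(*q)) for q in[(.08,.065,.028),(-.08,.065,.032),(-.08,-.065,.032),(.08,-.065,.028)]])*4+2
    cv2.polylines(m,[uv.astype(int)],True,(0,0,255),1)
    row.append(cv2.resize(m[c[1]*4:c[3]*4,c[0]*4:c[2]*4],(266,266 if p is b else 222)))
row=[cv2.copyMakeBorder(r,0,266-r.shape[0],0,0,cv2.BORDER_CONSTANT) for r in row]
cv2.imwrite("pics/fin.png",np.hstack(row))
E
python3 fin.py
```

```text
19.15 [ 0.3423 -0.3811  0.252 ] [ 0.5 -0.5  0.2] 0.08515721207059966
```

View pics/fin.png

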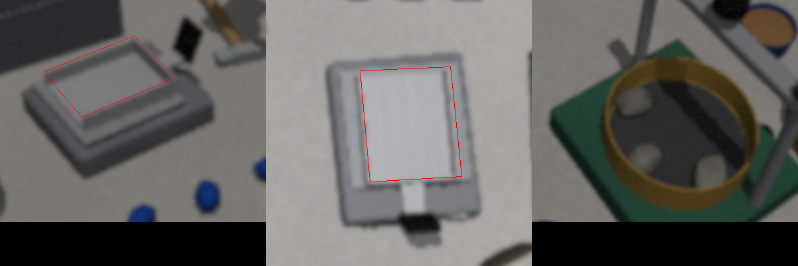

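```bash
python3 -c "
from workcell import ticket
print(ticket.hand_in())"
```

```text
the job is handed in; nothing more can be done
None
```

The job is done and handed in at about 19 s of the 70 s allowed. No verdict was reported.

**What I did**
- **Grip:** the tool can't tilt, so I gripped the handle plate across its 50 mm width, not across its thickness as the task advised. At 120 N the pan stayed level while I lifted it and took it under the clamp bar.
- **Tipping:** I lowered the squeeze to 20 N. That alone did not let the pan tip, so I added short upward jerks. It then swung front-down about 25–30° and the three stones slid into the sieve.
- **Setting down:** I pressed the pan's front edge onto the balance platform, which levelled it, then let go and backed away.

**Last checks**
- **Stones:** the final picture shows all three lying in the sieve.
- **Pan:** it stands on the platform with its outline about 5 mm from the target, judged by eye against a 35 mm allowance. It looks flat, but I did not measure its angle.
- **Gripper:** it is open and clear of everything, with force near zero.
- **Bystanders:** those in view looked unmoved, and the arm never went near them. I did not measure their positions again.

**Disagreements**
- The pan, shaker and balance positions measured from the side camera differed from the overhead ones by a few pixels (up to about 10 mm). I went by the overhead fit, which the grasp and placing bore out.
- I viewed 12 pictures, two over the budget of 10.

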